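Clamp the tin in the guarded press

ROBOT

A 7-joint arm with a two-finger parallel gripper is mounted at the origin on a cart in front of the work surface, level with it; the furniture and walls round the work are solid. World frame = base frame: x ahead of the robot, y to its left, z up, the work surface at z = 0. Lengths are in m, angles in rad, forces in N, time in s.
With the tool pointing down it reaches from about 0.4 to 0.85 m from the base axis. Payload 6.9 kg.
Tool frame: the origin (TCP) lies at the very end of the fingers, on their centre line; the grasp point (between the pads) lies 19 mm behind it (ctrl.pinch_z is the distance from the TCP to the grasp point, in m); z points along the fingers, y is the line along which they close (so a half turn about z gives the same grasp; the last joint's range is limited). The gripper opens to 85 mm and grips with 20 to 120 N. Pads are 22 mm wide; open, the fingers measure 114 mm over their backs; the gripper's body (76 mm by 85 mm) begins 54 mm behind the grasp point. The pads swing forward as they close: fully open they stand 13 mm farther back than shut.
Start: joints at [1.371, 0.507, -0.238, 1.5, 0.126, 1.149, -0.155], TCP at [0.188, -0.596, 0.231] pointing down, gripper open.
Joint ranges: [-3.08, 3.08], [-0.24, 2.05], [-1.43, 1.35], [0, 2.5], [-1.52, 4.66], [0.17, 1.96], [-2.89, 2.89]. Speed limits (rad/s): [2.39, 2.39, 3.14, 3.14, 3.14, 3.14, 3.14].

INTERFACE

Orientations are given as a unit quaternion [x, y, z, w].
In Python, from station import ctrl gives the robot as it stands.
- The arm moves only by the tool jog_arm, never from a script. Its argument "steps" is a list of rows, each a list of 7 numbers: the gripper's target within -1 to 1 (fully open at 1, half-way at 0, shut at -1), then the shift along the tool's x, y, z in cm, then the turn, a rotation vector about the tool's x, y, z in degrees. In form: [[hand, dx, dy, dz, rx, ry, rz], ...]. A call has 1 to 10 rows; each row shifts and turns the commanded pose from where the row before left it, along the tool's axes as they then stand; what a row does not reach is not made up. A row lasts 1/10 s, in which the tool goes at most 50 mm and 8.59 degrees, less where a joint would pass 70% of its speed; a pose out of reach is approached as far as the arm can. A call with a gripper value outside its range is refused whole. The fingers move at their own pace and stop on an object; "force" is the grip in N (left out, the last holds). Time passes only in rows, so rows that do not move let the fingers close. It gives the time, the measured TCP pose, the force, the opening and the grip force at its end, in the units of the state.
- ctrl.get_obs(): the state, without advancing time (a new reading comes with each control period).
- ctrl.read_camera(name): name is "scene" or "top" or "wrist"; returns (picture, depth): 420x560x3 uint8, red, green, blue; 420x560 float32, m along the optical axis (not along the pixel's ray), 0 where there is no reading.
- ctrl.camera_model(name): a dict with "fx", "fy", "cx", "cy" (pixels), "world_from_camera" (4x4, takes a point from camera to world coordinates); the wrist camera has in their place "hand_eye" (4x4, takes a point from camera to tool coordinates, whose origin is the TCP and whose axes are the flange's). Camera axes: x right, y up, looking along -z (the intrinsics and any distortion apply to the point x, -y, -z); pixel columns grow to the right and rows downward; lengths in m; the calibration is good to about 2 mm. A picture is of the moment at which its call begins: read the wrist's pose just before it. camera_model takes no time and is no camera call.
- ctrl.sign_off(): hands the job in; it is judged then, once.
Trained networks look in the newest picture that a camera, given by its name, has taken for a name from the list of things; names that differ only in an ending like _2 or _b are one class to them, and where a whole thing is asked for, a point or a joint stands for the part that bears it (a point fixed in the world has none). Each returns a list of dicts, best first, with "confidence" (0 to 1); they miss things now and then, are a little off and sometimes report something else, mostly with a low value. They report only what shows in the picture. A call takes as long as a camera call.
- ctrl.boxes_of(thing, camera): "pixel" ([column, row] in pixels, amid what is visible of it).
- ctrl.cut_out(thing, camera): "pixels" (420x560 bool, what is visible of it) and "pixel" ([column, row] in pixels, amid what is visible of it).
The state is a dict: "clock": time; "joint_pos": joint angles; "qd": joint speeds; "tau": joint torques, N m; "ee_pos": TCP position; "eef_rot": TCP orientation; "ft_force": force on the tool from outside, world axes, zero at the start; "moment": the same for the moment, N m; "gripper_width": finger opening in m; "grasp_force": force on a finger pad.
Only numpy, scipy, OpenCV 4.12 (cv2) and the standard library are available. Lean on these libraries where they do the work, as an engineer would, in place of code of your own. Each camera call takes 0.05 s, during which the arm holds its last target. There are 200 camera calls.

TASK

Clamp the tin in the guarded press by gentle pushes alone, pinching and lifting nothing: push the amber shutter fully open by its black tab, reach down through the window and press the red lever right down, then push the shutter fully closed again and move clear. Never touch the yellow guard frame or its rails, and leave the things standing about where they are.

Things in the scene. Friction and masses are not known exactly. Their poses are not given: they have to be found in the camera images.
- press: Guarded clamp press fixed to the desk, 112 mm (x) by 204 mm (y), 110 mm tall without the shutter. Origin: centre of its underside on the desk (z = 0). Its +x looks away from the robot, +y to the robot's left when it stands square; it may be turned by up to 0.2 rad. A round silver tin stands under its ram; the lever drives the ram down onto the tin.
- guard: Yellow cage round the press (top plate, corner posts, thin bars, two aluminium rails on top): the frame that must not be touched. Same origin and axes as the press. Its top plate is 6 mm thick with its upper face at z = 0.110; the rails run along y at x = -48 and +48 mm, 4 mm wide, their tops at z = 0.116. The only opening to reach through is the square window, 84 by 84 mm, in the half of the top plate on the press's -y side.
- window (a point): Centre of that window, on the upper face of the top plate: x = 0, y = -45 mm in the press frame, z = 0.110.
- shutter (a joint): Amber see-through plate, 91 mm (x) by 90 mm (y) by 4 mm, upper face at z = 0.115, sliding along the press's +y between the rails. 0 m = window fully covered, 0.09 m (end stop) = window fully open, plate parked over the solid half of the top. It has about 1.5 N of friction plus damping of 6 N per m/s, and stays where it is left.
- shutter_plate: The shutter: amber plate with its tab. Origin: centre of the plate, z = 0.113; axes as the press.
- tab (a point): Middle of the top edge of the shutter's black upright tab, by which it is pushed either way; it moves with the shutter. The tab is 46 mm long in x, 8 mm thick in y, and stands from z = 0.115 to 0.141. It is 24 mm to the +y side of the shutter's middle: y = -21 mm in the press frame when closed, +69 mm when open.
- lever (a joint): Lever under the top plate, turning about an axis along the press's x at y = +60 mm, z = 0.082. 0 rad = up, 0.25 rad = right down (end stop). Its pad is 105 mm from the axis. It takes about 6 N on the pad to move, more when fast, and it stays where it is left.
- lever_arm: The lever: steel arm with its pad. Origin: on its axis; axes as the press when the lever is up, tilting with it.
- lever_pad (a point): Centre of the upper face of the lever's round red pad (34 mm across), under the middle of the window: 16 mm below the upper face of the top plate when the lever is up, about 42 mm below it when it is right down. It moves with the lever.
- sample_jar_2: Bystander, loose: clear screw-cap jar with a red lid, 42 mm across, 80 mm tall. Origin: centre of its underside.
- sample_jar_0: Bystander, loose: clear screw-cap jar with a white lid, 48 mm across, 67 mm tall. Origin: centre of its underside.
- petri_dish_0: Bystander, loose: round clear dish with seeds, 60 mm across, 13 mm tall. Origin: centre of its underside.
- small_carton_1: Bystander, loose: small brown card box, 40x60 mm, 52 mm tall. Origin: centre of its underside.
- tape_roll: Bystander, loose: roll of brown tape lying flat, 94 mm across, 48 mm tall. Origin: centre of its underside.
- weight_100g: Bystander, loose: brass calibration weight with a knob, 23 mm across, 37 mm tall. Origin: centre of its underside.

How it is judged:
On the way, in this order (a step that is already met when the one before it is completed fails the run):
1. the shutter is pushed fully open (at least 84 of 90 mm) (value of joint shutter above 0.084 m), for 0.1 s.
2. with the shutter open, the lever is pressed right down (beyond 0.22 of 0.25 rad) (value of joint lever above 0.22 rad and value of joint shutter above 0.08 m), for 0.2 s.
At the end, for the whole second after the job is handed in: The lever is down (beyond 0.22 of 0.25 rad), the shutter is closed (within 5 mm) and at rest, and the bystanders are within 20 mm of where they stood (value of joint shutter below 0.005 m and value of joint lever above 0.22 rad and velocity of joint shutter below 0.01 m/s and distance of each of sample_jar_2, sample_jar_0, petri_dish_0, small_carton_1, tape_roll, weight_100g from where it was at the start of the episode below 0.02 m); the robot touches nothing.
It fails at once if the robot touches the guard frame (more than 0.5 N) (contact force between any of the fingers, the arm and guard above 0.5 N).
It fails at once if the shutter is pinched or shoved hard (more than 30 N on it) (contact force between the fingers and shutter_plate above 30 N).
It fails at once if the lever is pinched or pressed hard (more than 30 N on it) (contact force between the fingers and lever_arm above 30 N).
It fails at once if a bystander is lifted, carried or shoved more than 20 mm (distance of any of sample_jar_2, sample_jar_0, petri_dish_0, small_carton_1, tape_roll, weight_100g from where it was at the start of the episode above 0.02 m).
It also fails if it takes over 53 s, if anything falls off the work surface, if the arm or the gripper's body presses on something with over 40 N, if the wrist force passes 120 N, or if a joint passes its speed limit or range.

## Working session

There is one attempt and no reset: what is moved stays moved. The work goes in short steps, Python scripts to look and compute and a tool call to move; the robot and the scene stay as the last step left them, time stands still between calls to the robot, and variables do not carry over. Pictures are saved under pics/ and viewed, at most 10 in all, crops included, and the job is handed in when it is done.

Besides the shell and the picture viewer there is one more tool, called after "Call:" by a JSON object that holds its "api" and its "payload", one argument or row to a line. jog_arm: Moves the arm, as the interface text tells. Its arguments: {"type":"object","properties":{"steps":{"type":"array"},"force":{"type":"number"}},"required":["steps"]}

```bash
mkdir -p pics; ls; cat > h.py <<'E'
import numpy as np, cv2
from station import ctrl
from scipy.spatial.transform import Rotation as R
def cloud(name):
    o=ctrl.get_obs(); im,d=ctrl.read_camera(name); m=ctrl.camera_model(name)
    v,u=np.mgrid[0:420,0:560]
    P=np.stack([(u-m['cx'])/m['fx']*d,-(v-m['cy'])/m['fy']*d,-d],-1)
    if 'hand_eye' in m:
        T=np.eye(4);T[:3,:3]=R.from_quat(o['eef_rot']).as_matrix();T[:3,3]=o['ee_pos'];T=T@m['hand_eye']
    else: T=np.array(m['world_from_camera'])
    return im,d,P@T[:3,:3].T+T[:3,3],o
E
python3 - <<'E'
from h import *
o=ctrl.get_obs();print(o)
for c in ['top','scene']:
    im,d,W,_=cloud(c); cv2.imwrite(f'pics/{c}0.png',im[...,::-1]); np.savez(f'{c}0.npz',im=im,d=d,W=W)
    print(c,ctrl.camera_model(c))
    for t in ['guard','tab','shutter_plate','lever_pad','window','sample_jar_2','petri_dish_0','small_carton_1','tape_roll','weight_100g']:
        try:
            for r in ctrl.cut_out(t,c)[:3]:
                k=r['pixels']&(d>0); print(t,round(r['confidence'],2),r['pixel'],k.sum(),np.median(W[k],0).round(3), W[k].min(0).round(3),W[k].max(0).round(3))
        except Exception as e: print(t,e)
E
```

```text
pics
{'clock': 0.0, 'joint_pos': array([ 1.37050564,  0.50830268, -0.23750434,  1.50117175,  0.12568309,
        1.14887694, -0.15477424]), 'qd': array([ 0.00138061,  0.00089166, -0.00111722,  0.00022027,  0.00083546,
       -0.00083371, -0.0003258 ]), 'tau': array([ 9.67068736e-04, -6.20606589e+01, -2.18585238e+00, -2.49656135e+01,
        1.29035645e-02,  1.22250241e-02, -1.88864612e-05]), 'ee_pos': array([ 0.18791994, -0.59553927,  0.23043736]), 'eef_rot': array([ 9.88332142e-01,  1.52311493e-01, -1.51009548e-04, -8.73365807e-04]), 'ft_force': array([-0.16438472, -0.12633187,  0.44132457]), 'moment': array([0.00061975, 0.00335113, 0.01860124]), 'grasp_force': 0.0, 'gripper_width': 0.08556242490309304}
top {'fx': 447.9430031380343, 'fy': 447.9430031380343, 'cx': 279.175326971498, 'cy': 209.9545121552077, 'world_from_camera': array([[-0.02682425,  0.99102547, -0.13095413,  0.35738777],
       [-0.99932276, -0.02988561, -0.02146793, -0.0022831 ],
       [-0.02518891,  0.13028958,  0.99115596,  1.23623545],
       [ 0.        ,  0.        ,  0.        ,  1.        ]])}
guard 0.63 [330
[... 2097 characters left out ...]
25 [331.2, 214.7] 3505 [ 0.457 -0.126  0.088] [ 0.41  -0.306 -0.004] [ 0.614 -0.038  0.144]
sample_jar_2 0.9 [296.1, 241.1] 396 [0.44  0.012 0.048] [ 0.426 -0.019  0.002] [0.475 0.028 0.071]
sample_jar_2 0.65 [372.7, 204.1] 119 [ 0.459 -0.29   0.051] [ 0.45  -0.323  0.007] [ 0.489 -0.273  0.085]
petri_dish_0 0.82 [274.5, 259.2] 316 [0.443 0.081 0.004] [ 0.406  0.047 -0.004] [0.472 0.115 0.019]
small_carton_1 0.67 [386.8, 202.1] 357 [ 0.466 -0.346  0.04 ] [ 0.456 -0.388 -0.   ] [ 0.507 -0.317  0.058]
tape_roll 0.66 [198.0, 283.1] 1010 [0.422 0.315 0.031] [ 0.38   0.268 -0.002] [0.476 0.359 0.054]
weight_100g 0.54 [166.5, 259.4] 93 [0.576 0.343 0.018] [ 0.567  0.329 -0.001] [0.617 0.354 0.039]
```

```bash
python3 - <<'E'
from h import *
z=np.load('top0.npz'); W=z['W'];im=z['im']
c=im[150:290,250:450]; cv2.imwrite('pics/crop.png',cv2.resize(c,(800,560),interpolation=cv2.INTER_CUBIC)[...,::-1])
x,y,h=W[...,0],W[...,1],W[...,2]
roi=(x>.39)&(x<.58)&(y>-.28)&(y<-.01)
for lo,hi in[(.1,.13),(.117,.16),(.128,.16)]:
    k=roi&(h>lo)&(h<hi); r=cv2.minAreaRect(W[k][:,:2].astype(np.float32)*1000); print(lo,k.sum(),r,np.median(W[k],0))
r=ctrl.cut_out('shutter_plate','top')[0]['pixels'] if 0 else None
# image-based: amber & black
k=roi&(h>.1); vis=np.where(k[...,None],im,0)
hsv=cv2.cvtColor(im,cv2.COLOR_RGB2HSV)
print(hsv[216,362],hsv[218,330])
E
```

```text
0.1 3450 ((476.686767578125, -147.000732421875), (112.48160552978516, 204.273681640625), 3.984785795211792) [ 0.47514611 -0.14288164  0.11209217]
0.117 402 ((476.29473876953125, -147.60842895507812), (99.6963882446289, 196.78060913085938), 3.9866225719451904) [ 0.47668457 -0.16574788  0.11823982]
0.128 70 ((477.15911865234375, -159.02743530273438), (44.49759292602539, 8.152379989624023), 4.641610622406006) [ 0.47747091 -0.15837109  0.13966443]
[ 17 185 212] [ 29 218 238]
```

View pics/crop.png

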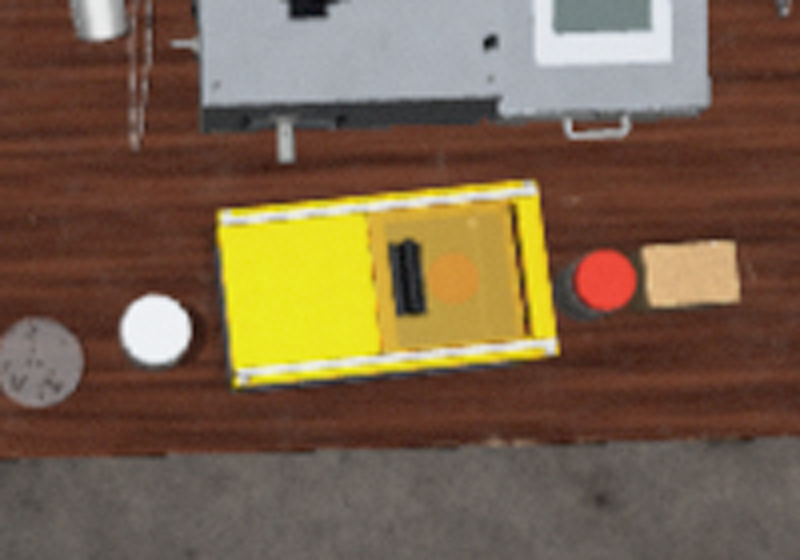

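View pics/scene0.png

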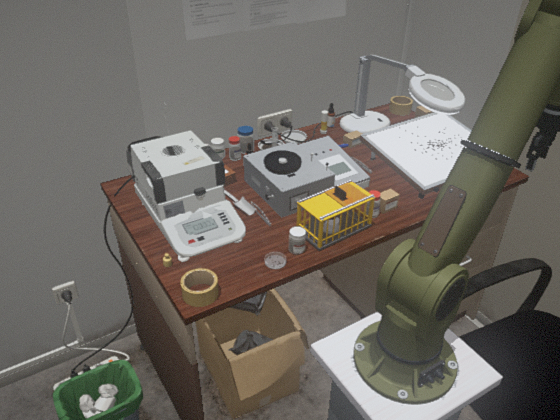

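Call:
{"api": "jog_arm", "payload": {
  "steps": [
    [-1,2.6,-1.8,-0.3,0,0,0],
    [-1,2.6,-1.8,-0.3,0,0,0],
    [-1,2.6,-1.8,-0.3,0,0,0],
    [-1,2.6,-1.8,-0.3,0,0,0],
    [-1,2.6,-1.8,-0.3,0,0,0],
    [-1,2.6,-1.8,-0.3,0,0,0],
    [-1,2.6,-1.8,-0.3,0,0,0],
    [-1,2.6,-1.8,-0.3,0,0,0],
    [-1,2.6,-1.8,-0.3,0,0,0],
    [-1,2.6,-1.8,-0.3,0,0,0]
  ],
  "force": 40
}}

```text
clock: 2.1
ee_pos: [0.3826, -0.345, 0.2616]
eef_rot: [0.988, 0.152, 0.0, 0.0]
ft_force: [0.8, -0.7, 0.2]
gripper_width: 0.0002
grasp_force: 0.0
```

Call:
{"api": "jog_arm", "payload": {
  "steps": [
    [-1,2.6,-1.8,0,0,0,0],
    [-1,2.6,-1.8,0,0,0,0],
    [-1,2.6,-1.8,0,0,0,0],
    [-1,2.6,-1.8,0,0,0,0],
    [-1,0,0,0,0,0,-7.6],
    [-1,0,0,0,0,0,-7.6],
    [-1,0,0,0,0,0,-7.6],
    [-1,0,0,0,0,0,-7.6],
    [-1,0,0,0,0,0,-7.6],
    [-1,0,0,0,0,0,-7.6]
  ]
}}

```text
clock: 3.1
ee_pos: [0.4594, -0.2461, 0.2614]
eef_rot: [0.851, 0.526, 0.0, 0.0]
ft_force: [-0.2, 0.1, -0.1]
gripper_width: 0.0003
grasp_force: 0.0
```

Call:
{"api": "jog_arm", "payload": {
  "steps": [
    [-1,0,0,0,0,0,-7.6],
    [-1,0,0,0,0,0,-7.6],
    [-1,0,0,0,0,0,-7.6],
    [-1,0,0,0,0,0,-7.6],
    [-1,0,0,0,0,0,0],
    [-1,0,0,0,0,0,0]
  ]
}}

```text
clock: 3.7
ee_pos: [0.4593, -0.2462, 0.2613]
eef_rot: [0.687, 0.727, 0.0, -0.0]
ft_force: [0.0, 0.5, 0.4]
gripper_width: 0.0004
grasp_force: 0.0
```

```bash
cat > look.py <<'E'
from h import *
import sys
im,d,W,o=cloud('wrist'); cv2.imwrite(f'pics/{sys.argv[1]}.png',im[...,::-1])
x,y,h=W[...,0],W[...,1],W[...,2]
roi=(x>.39)&(x<.58)&(y>-.28)&(y<-.01)&(d>0)&(d<1)
for lo,hi in[(.1,.119),(.128,.15)]:
    k=(roi&(h>lo)&(h<hi)).astype(np.uint8)
    n,l,s,c=cv2.connectedComponentsWithStats(k); j=1+np.argmax(s[1:,4]); k=l==j
    r=cv2.minAreaRect(W[k][:,:2].astype(np.float32)*1000); print(lo,k.sum(),np.round(r[0],1),np.round(r[1],1),round(r[2],2),np.median(W[k],0).round(4))
m=R.from_quat(o['eef_rot']).as_matrix()
print(o['clock'],o['ee_pos'].round(4),o['ft_force'].round(2),o['gripper_width'].round(4),'toolx deg',np.degrees(np.arctan2(m[1,0],m[0,0])).round(2),'z',m[:,2].round(4))
E
python3 look.py w1
```

```text
0.1 24006 [ 478.2 -168.3] [112.2 163. ] 4.04 [ 0.477  -0.1538  0.1145]
0.128 624 [ 477.4 -160.1] [45.8  8. ] 4.48 [ 0.4773 -0.1601  0.1416]Traceback (most recent call last):
  File "look.py", line 11, in <module>
    print(o['clock'],o['ee_pos'].round(4),o['ft_force'].round(2),o['gripper_width'].round(4),'toolx deg',np.degrees(np.arctan2(m[1,0],m[0,0])).round(2),'z',m[:,2].round(4))
                                                                 ^^^^^^^^^^^^^^^^^^^^^^^^
AttributeError: 'float' object has no attribute 'round'
```

View pics/w1.png

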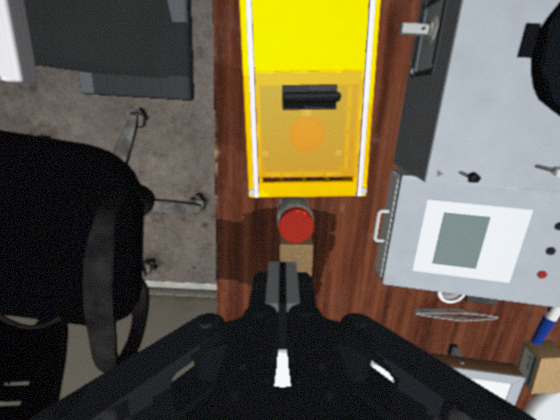

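```bash
sed -i "s/o\['gripper_width'\].round(4)/o['gripper_width']/" look.py; python3 - <<'E'
from h import *
im,d,W,o=cloud('wrist')
m=R.from_quat(o['eef_rot']).as_matrix(); T=(W-o['ee_pos'])@m
k=(d>0)&(T[...,2]<0.03)&(np.abs(T[...,1])<.12)&(np.abs(T[...,0])<.1); P=T[k]*1000
for a in range(-110,10,6):
    q=P[(P[:,2]>=a)&(P[:,2]<a+6)]
    if len(q)>3: print(a,len(q),'x',q[:,0].min().round(),q[:,0].max().round(),'y',q[:,1].min().round(),q[:,1].max().round())
print(np.degrees(np.arctan2(m[1,0],m[0,0])),ctrl.camera_model('wrist')['hand_eye'].round(3))
E
```

```text
-98 8 x 17.0 18.0 y -17.0 18.0
-92 3051 x 9.0 18.0 y -61.0 61.0
-86 6979 x 2.0 17.0 y -61.0 62.0
-80 6361 x -6.0 17.0 y -56.0 57.0
-74 5227 x -12.0 17.0 y -51.0 52.0
-68 3410 x -13.0 16.0 y -46.0 47.0
-62 5172 x -13.0 12.0 y -41.0 43.0
-56 2872 x -14.0 13.0 y -36.0 37.0
-50 1710 x -14.0 13.0 y -32.0 32.0
-44 751 x -13.0 12.0 y -19.0 21.0
-38 397 x -13.0 10.0 y -13.0 14.0
-32 511 x 4.0 10.0 y -13.0 14.0
-26 466 x 4.0 10.0 y -13.0 14.0
-20 417 x 4.0 11.0 y -13.0 14.0
-14 332 x 5.0 10.0 y -13.0 14.0
-8 90 x 4.0 10.0 y -11.0 12.0
93.30642919487538 [[ 0.001  0.944  0.329  0.083]
 [ 1.    -0.001 -0.     0.   ]
 [ 0.     0.329 -0.944 -0.144]
 [ 0.     0.     0.     1.   ]]
```

Call:
{"api": "jog_arm", "payload": {
  "steps": [
    [-1,0,0,0,0,0,-0.7],
    [-1,1.4,0.6,0,0,0,0],
    [-1,1.4,0.6,0,0,0,0],
    [-1,1.4,0.6,1.5,0,0,0],
    [-1,1.4,0.6,2,0,0,0],
    [-1,0,0,3,0,0,0],
    [-1,0,0,2.5,0,0,0],
    [-1,0,0,1,0,0,0],
    [-1,0,0,0,0,0,0]
  ]
}}

```text
clock: 4.7
ee_pos: [0.4789, -0.1872, 0.1605]
eef_rot: [0.68, 0.733, -0.0, -0.001]
ft_force: [-0.4, -0.6, 0.1]
gripper_width: -0.0004
grasp_force: 0.0
```

```bash
python3 look.py w2
```

```text
0.1 52611 [ 476.9 -152.2] [112.9 194.5] 4.11 [ 0.4745 -0.1211  0.1118]
0.128 1606 [ 477.5 -159.3] [45.4  8.1] 4.29 [ 0.4773 -0.1576  0.1412]
4.7 [ 0.4789 -0.1872  0.1605] [-0.44 -0.6   0.12] -0.00041344487719154337 toolx deg 94.29 z [-0.0019  0.0013 -1.    ]
```

View pics/w2.png

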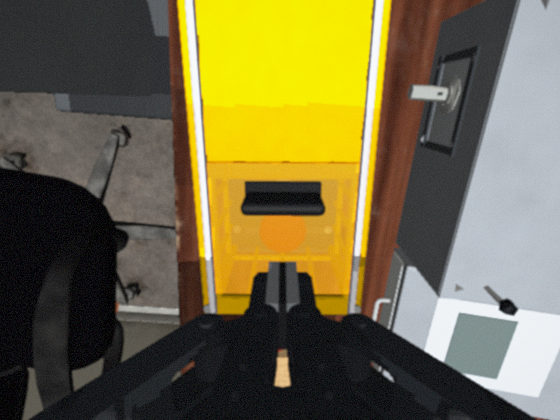

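Call:
{"api": "jog_arm", "payload": {
  "steps": [
    [-1,0,0,2,0,0,0],
    [-1,0,0,1.5,0,0,0],
    [-1,0,0,0.4,0,0,0],
    [-1,0.5,0,0,0,0,0],
    [-1,0.5,0,0,0,0,0],
    [-1,0.5,0,0,0,0,0],
    [-1,0.5,0,0,0,0,0],
    [-1,0,0,0,0,0,0]
  ]
}}

```text
clock: 5.55
ee_pos: [0.4781, -0.1678, 0.1229]
eef_rot: [0.68, 0.733, 0.0, 0.0]
ft_force: [0.0, 0.8, 0.2]
gripper_width: 0.0002
grasp_force: 0.0
```

Call:
{"api": "jog_arm", "payload": {
  "steps": [
    [-1,0.9,0,0,0,0,0],
    [-1,0.9,0,0,0,0,0],
    [-1,0.9,0,0,0,0,0],
    [-1,0.9,0,0,0,0,0],
    [-1,0.9,0,0,0,0,0],
    [-1,0.9,0,0,0,0,0],
    [-1,0.9,0,0,0,0,0],
    [-1,0,0,0,0,0,0]
  ]
}}

```text
clock: 6.35
ee_pos: [0.4727, -0.1039, 0.1223]
eef_rot: [0.68, 0.733, 0.0, -0.001]
ft_force: [-0.1, 0.1, 0.8]
gripper_width: 0.0001
grasp_force: 0.0
```

```bash
python3 look.py w3; python3 - <<'E'
from h import *
im,d,W,o=cloud('top');x,y,h=W[...,0],W[...,1],W[...,2]
np.savez('t3.npz',W=W,im=im); cv2.imwrite('pics/t3.png',cv2.resize(im[150:290,250:450],(800,560))[...,::-1])
E
```

```text
0.1 27669 [472.9 -93.9] [112.6  96.9] 4.03 [ 0.4708 -0.0751  0.1156]
0.128 3807 [472.7 -92.4] [45.7 14.9] 3.74 [ 0.4725 -0.0884  0.1411]
6.35 [ 0.4727 -0.1039  0.1223] [-0.07  0.14  0.78] 0.00011882940229797145 toolx deg 94.35 z [-7.e-04  8.e-04 -1.e+00]
```

View pics/w3.png

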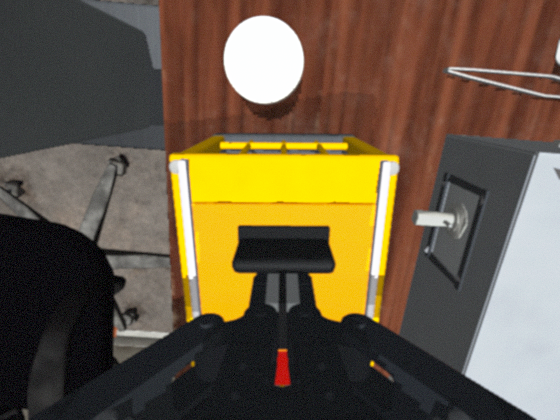

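Call:
{"api": "jog_arm", "payload": {
  "steps": [
    [-1,0.4,0,0,0,0,0],
    [-1,0.3,0,0,0,0,0],
    [-1,0.2,0,0,0,0,0],
    [-1,0,0,0,0,0,0],
    [-1,0,0,0,0,0,0]
  ]
}}

```text
clock: 6.95
ee_pos: [0.4726, -0.0965, 0.1224]
eef_rot: [0.681, 0.733, 0.0, 0.0]
ft_force: [0.6, 0.3, -0.3]
gripper_width: -0.0004
grasp_force: 0.0
```

```bash
python3 look.py w4
```

```text
0.1 24339 [472.6 -90.1] [112.6  89.3] 4.02 [ 0.4703 -0.0719  0.1159]
0.128 3748 [472.2 -85.2] [45.6 14.2] 4.62 [ 0.4721 -0.0816  0.1412]
6.95 [ 0.4726 -0.0965  0.1224] [ 0.6   0.26 -0.34] -0.0003755784456182268 toolx deg 94.23 z [ 3.e-04  3.e-04 -1.e+00]
```

Call:
{"api": "jog_arm", "payload": {
  "steps": [
    [-1,0.2,0,0,0,0,0],
    [-1,0.1,0,0,0,0,0],
    [-1,0,0,0,0,0,0]
  ]
}}

```text
clock: 7.3
ee_pos: [0.4724, -0.0937, 0.1224]
eef_rot: [0.681, 0.733, 0.0, 0.0]
ft_force: [-0.7, -0.5, -0.6]
gripper_width: -0.0
grasp_force: 0.4
```

```bash
python3 look.py w5
```

```text
0.1 23139 [472.6 -88.4] [112.2  86.3] 4.09 [ 0.4702 -0.0706  0.1159]
0.128 3736 [472.1 -82.5] [46.  14.1] 4.21 [ 0.4719 -0.0788  0.1411]
7.3 [ 0.4724 -0.0937  0.1224] [-0.68 -0.47 -0.55] -3.129761354825179e-05 toolx deg 94.23 z [ 4.e-04  0.e+00 -1.e+00]
```

Call:
{"api": "jog_arm", "payload": {
  "steps": [
    [-1,-0.5,0,0,0,0,0],
    [-1,-0.8,0,-0.5,0,0,0],
    [-1,-1,0,-2.5,0,0,0],
    [-1,-1.5,0,-2,0,0,0],
    [-1,-2,0,0,0,0,0],
    [-1,-2,0,0,0,0,0],
    [-1,-1.5,0,0,0,0,0],
    [-1,-0.5,0,0,0,0,0],
    [-1,0,0,0,0,0,0]
  ]
}}

```text
clock: 8.25
ee_pos: [0.4792, -0.192, 0.1721]
eef_rot: [0.681, 0.732, 0.0, -0.0]
ft_force: [-0.2, 0.9, -0.1]
gripper_width: 0.0001
grasp_force: 0.0
```

```bash
python3 look.py w6; python3 - <<'E'
from h import *
for c in ['wrist','top']:
    im,d,W,o=cloud(c)
    for r in ctrl.cut_out('lever_pad',c)[:2]:
        hsv=cv2.cvtColor(im,cv2.COLOR_RGB2HSV); k=r['pixels']&(d>0); print(c,'lever',r['confidence'],k.sum(),np.median(W[k],0))
    hsv=cv2.cvtColor(im,cv2.COLOR_RGB2HSV);x,y=W[...,0],W[...,1]
    k=(abs(x-.48)<.05)&(abs(y+.192)<.05)&((hsv[...,0]<6)|(hsv[...,0]>174))&(hsv[...,1]>150)&(d>0)&(W[...,2]<.108)
    print(c,'red',k.sum(),np.median(W[k],0),W[k].min(0),W[k].max(0))
E
```

```text
0.1 35134 [ 477.1 -153.2] [112.5 192.1] 4.14 [ 0.4737 -0.1119  0.116 ]
0.128 1975 [472.  -80.4] [45.5  8.4] 4.28 [ 0.472  -0.0814  0.1414]
8.25 [ 0.4792 -0.192   0.1721] [-0.17  0.95 -0.05] 0.00013504608609015561 toolx deg 94.14 z [-4.e-04  5.e-04 -1.e+00]
wrist lever 0.67 1920 [ 0.47897992 -0.18738207  0.09456969]
wrist red 1505 [ 0.47963344 -0.19125197  0.0948462 ] [ 0.45988152 -0.23867007  0.01249729] [ 0.50385738 -0.17587519  0.0973965 ]
top lever 0.62 85 [ 0.47641117 -0.18331372  0.0930952 ]
top red 100 [ 0.47620569 -0.18789925  0.09312493] [ 0.46338004 -0.21249323  0.00805545] [ 0.49418797 -0.17574582  0.09899925]
```

View pics/w6.png

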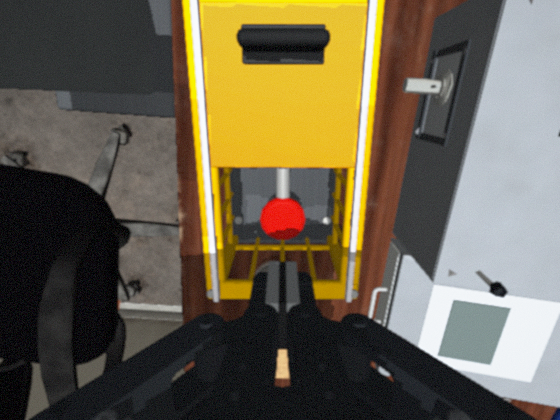

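Call:
{"api": "jog_arm", "payload": {
  "steps": [
    [-1,0.2,0,2.5,0,0,0],
    [-1,0,0,2.5,0,0,0],
    [-1,0,0,1.5,0,0,0],
    [-1,0,0,0.6,0,0,0],
    [-1,0,0,0.3,0,0,0],
    [-1,0,0,0.3,0,0,0],
    [-1,0,0,0.3,0,0,0],
    [-1,0,0,0,0,0,0]
  ]
}}

```text
clock: 9.3
ee_pos: [0.4798, -0.1896, 0.0927]
eef_rot: [0.681, 0.733, 0.0, 0.001]
ft_force: [-0.3, -0.3, -0.0]
gripper_width: 0.0001
grasp_force: 0.0
```

Call:
{"api": "jog_arm", "payload": {
  "steps": [
    [-1,0,0,0.3,0,0,0],
    [-1,0,0,0.3,0,0,0],
    [-1,0,0,0.3,0,0,0]
  ]
}}

```text
clock: 9.6
ee_pos: [0.4798, -0.1901, 0.0841]
eef_rot: [0.681, 0.732, 0.0, 0.001]
ft_force: [-0.9, -1.3, 6.8]
gripper_width: -0.0003
grasp_force: 3.4
```

Call:
{"api": "jog_arm", "payload": {
  "steps": [
    [-1,0,0,0.3,0,0,0],
    [-1,0,0,0.3,0,0,0],
    [-1,0,0,0.2,0,0,0]
  ]
}}

```text
clock: 9.9
ee_pos: [0.4798, -0.19, 0.076]
eef_rot: [0.681, 0.733, 0.0, 0.001]
ft_force: [-0.5, 0.1, 6.3]
gripper_width: 0.0001
grasp_force: 3.1
```

Call:
{"api": "jog_arm", "payload": {
  "steps": [
    [-1,0,0,0.2,0,0,0],
    [-1,0,0,0.1,0,0,0],
    [-1,0,0,0,0,0,0]
  ]
}}

```text
clock: 10.2
ee_pos: [0.4798, -0.1898, 0.0729]
eef_rot: [0.681, 0.733, 0.0, 0.001]
ft_force: [-0.7, -0.0, 4.2]
gripper_width: 0.0001
grasp_force: 2.0
```

Call:
{"api": "jog_arm", "payload": {
  "steps": [
    [-1,0,0,0.1,0,0,0],
    [-1,0,0,0,0,0,0]
  ]
}}

```text
clock: 10.4
ee_pos: [0.4798, -0.1897, 0.0718]
eef_rot: [0.681, 0.733, 0.0, 0.001]
ft_force: [-1.3, -0.2, 5.9]
gripper_width: 0.0001
grasp_force: 2.3
```

Call:
{"api": "jog_arm", "payload": {
  "steps": [
    [-1,0,0,0.1,0,0,0],
    [-1,0,0,0,0,0,0]
  ]
}}

```text
clock: 10.6
ee_pos: [0.4798, -0.1896, 0.0708]
eef_rot: [0.681, 0.733, 0.0, 0.001]
ft_force: [-0.2, 0.7, 5.1]
gripper_width: 0.0004
grasp_force: 2.3
```

Call:
{"api": "jog_arm", "payload": {
  "steps": [
    [-1,0,0,0.1,0,0,0],
    [-1,0,0,0,0,0,0]
  ]
}}

```text
clock: 10.8
ee_pos: [0.4798, -0.1895, 0.0698]
eef_rot: [0.681, 0.733, 0.0, 0.001]
ft_force: [-0.6, 0.0, 4.4]
gripper_width: 0.0001
grasp_force: 2.3
```

Call:
{"api": "jog_arm", "payload": {
  "steps": [
    [-1,0,0,0.1,0,0,0],
    [-1,0,0,0,0,0,0]
  ]
}}

```text
clock: 11.0
ee_pos: [0.4799, -0.1895, 0.0694]
eef_rot: [0.681, 0.733, 0.0, 0.001]
ft_force: [-1.7, 0.4, 11.9]
gripper_width: -0.0002
grasp_force: 5.7
```

Call:
{"api": "jog_arm", "payload": {
  "steps": [
    [-1,0,0,0.1,0,0,0],
    [-1,0,0,0,0,0,0]
  ]
}}

```text
clock: 11.2
ee_pos: [0.4799, -0.1894, 0.0691]
eef_rot: [0.681, 0.733, 0.0, 0.001]
ft_force: [-5.1, 2.2, 20.1]
gripper_width: -0.0
grasp_force: 9.5
```

Call:
{"api": "jog_arm", "payload": {
  "steps": [
    [-1,0,0,-0.3,0,0,0],
    [-1,0,0,-1.5,0,0,0],
    [-1,0,0,-3,0,0,0],
    [-1,0,0,-3,0,0,0],
    [-1,0,0,-2.5,0,0,0],
    [-1,0,0,0,0,0,0]
  ]
}}

```text
clock: 11.8
ee_pos: [0.481, -0.1898, 0.1734]
eef_rot: [0.681, 0.733, 0.001, 0.003]
ft_force: [0.2, 0.5, 0.1]
gripper_width: -0.0003
grasp_force: 0.0
```

```bash
python3 look.py w7; python3 - <<'E'
from h import *
im,d,W,o=cloud('wrist')
hsv=cv2.cvtColor(im,cv2.COLOR_RGB2HSV);x,y=W[...,0],W[...,1]
k=(abs(x-.48)<.04)&(abs(y+.188)<.035)&((hsv[...,0]<6)|(hsv[...,0]>174))&(hsv[...,1]>150)&(d>0)&(W[...,2]<.108)&(W[...,2]>.05)
P=W[k];print(len(P),np.median(P,0)); A=np.c_[P[:,1],np.ones(len(P))];print(np.linalg.lstsq(A,P[:,2],rcond=None)[0])
E
```

```text
0.1 35290 [ 477.2 -152.1] [112.8 194.9] 4.23 [ 0.4733 -0.1104  0.116 ]
0.128 1879 [471.9 -80.3] [45.7  8.6] 3.66 [ 0.472  -0.0813  0.1414]
11.8 [ 0.481  -0.1898  0.1734] [0.24 0.48 0.08] -0.0002942845672278211 toolx deg 94.2 z [ 0.0052 -0.002  -1.    ]
1118 [ 0.47961369 -0.18963491  0.0691665 ]
[0.2050256  0.10797854]
```

View pics/w7.png

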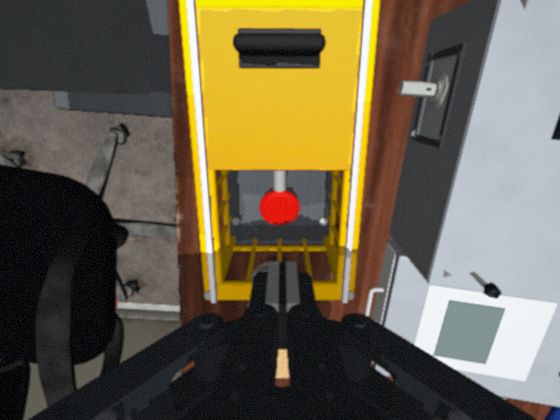

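Call:
{"api": "jog_arm", "payload": {
  "steps": [
    [-1,2,0,0,0,0,0],
    [-1,2.5,0,0,0,0,0],
    [-1,3,-0.1,0,0,0,0],
    [-1,3,0,0,0,0,0],
    [-1,2,0,0,0,0,0],
    [-1,1,0,0,0,0,0],
    [-1,0,0,0,0,0,0],
    [-1,0,0,0,0,0,0]
  ]
}}

```text
clock: 12.7
ee_pos: [0.4682, -0.0559, 0.1697]
eef_rot: [0.681, 0.732, -0.0, -0.0]
ft_force: [-0.9, -0.6, 0.2]
gripper_width: 0.0004
grasp_force: 0.0
```

```bash
python3 look.py w8; python3 - <<'E'
from h import *
im,d,W,o=cloud('top'); cv2.imwrite('pics/t8.png',cv2.resize(im[150:290,250:450],(800,560))[...,::-1])
E
```

```text
0.1 12073 [472.6 -85.7] [112.4  81.1] 3.94 [ 0.471  -0.0694  0.1159]
0.128 231 [488.  -76.3] [ 7.7 15.7] 59.67 [ 0.4907 -0.0756  0.1371]
12.7 [ 0.4682 -0.0559  0.1697] [-0.91 -0.63  0.21] 0.0003761995052481152 toolx deg 94.18 z [-1.e-03 -4.e-04 -1.e+00]
```

Call:
{"api": "jog_arm", "payload": {
  "steps": [
    [-1,0.2,0.2,1.5,0,0,0],
    [-1,0,0,2,0,0,0],
    [-1,0,0,1,0,0,0],
    [-1,0,0,0.2,0,0,0],
    [-1,0,0,0,0,0,0]
  ]
}}

```text
clock: 13.3
ee_pos: [0.4702, -0.0531, 0.1233]
eef_rot: [0.681, 0.732, -0.0, -0.0]
ft_force: [0.0, 0.2, 0.9]
gripper_width: -0.0001
grasp_force: 0.0
```

Call:
{"api": "jog_arm", "payload": {
  "steps": [
    [-1,-0.6,0,0,0,0,0],
    [-1,-0.6,0,0,0,0,0],
    [-1,-0.8,0,0,0,0,0],
    [-1,-0.9,0,0,0,0,0],
    [-1,-0.9,0,0,0,0,0],
    [-1,-0.9,0,0,0,0,0],
    [-1,-0.9,0,0,0,0,0],
    [-1,-0.9,0,0,0,0,0],
    [-1,-0.9,0,0,0,0,0],
    [-1,-0.9,0,0,0,0,0]
  ]
}}

```text
clock: 14.3
ee_pos: [0.4763, -0.1363, 0.1233]
eef_rot: [0.681, 0.733, -0.0, -0.0]
ft_force: [0.5, 2.7, 1.6]
gripper_width: -0.0
grasp_force: 1.0
```

Call:
{"api": "jog_arm", "payload": {
  "steps": [
    [-1,-0.6,0,0,0,0,0],
    [-1,-0.4,0,0,0,0,0],
    [-1,0,0,0,0,0,0]
  ]
}}

```text
clock: 14.6
ee_pos: [0.4768, -0.1464, 0.1231]
eef_rot: [0.681, 0.732, -0.0, -0.0]
ft_force: [-0.9, -0.1, 0.3]
gripper_width: 0.0001
grasp_force: 0.0
```

```bash
python3 - <<'E'
from h import *
for c in ['top','scene']:
    im,d,W,o=cloud(c)
    for r in ctrl.cut_out('shutter_plate',c)[:1]:
        k=r['pixels']&(d>0); P=W[k]; q=P[(P[:,2]>.107)&(P[:,2]<.12)];t=P[(P[:,2]>.128)&(P[:,2]<.146)]
        print(c,r['confidence'],len(P),q[:,1].min(),q[:,1].max(),len(t),np.median(t,0),t[:,1].min() if len(t) else 0)
    cv2.imwrite(f'pics/{c}9.png',cv2.resize(im[150:290,250:450],(800,560))[...,::-1])
E
```

```text
scene 0.65 467 -0.23113626640314278 -0.1354005968510068 33 [ 0.462952   -0.15810397  0.13696754] -0.1630103528455732
```

Call:
{"api": "jog_arm", "payload": {
  "steps": [
    [-1,-0.3,0,0,0,0,0],
    [-1,-0.2,0,0,0,0,0],
    [-1,-0.1,0,0,0,0,0],
    [-1,0,0,0,0,0,0]
  ]
}}

```text
clock: 15.2
ee_pos: [0.4775, -0.1517, 0.1233]
eef_rot: [0.681, 0.733, -0.0, -0.0]
ft_force: [-1.0, 0.4, 1.7]
gripper_width: 0.0
grasp_force: 0.3
```

Call:
{"api": "jog_arm", "payload": {
  "steps": [
    [-1,-0.1,0,0,0,0,0],
    [-1,0,0,0,0,0,0]
  ]
}}

```text
clock: 15.4
ee_pos: [0.4775, -0.1519, 0.1233]
eef_rot: [0.68, 0.733, 0.0, -0.0]
ft_force: [-1.3, 3.3, 2.2]
gripper_width: -0.0002
grasp_force: 1.9
```

Call:
{"api": "jog_arm", "payload": {
  "steps": [
    [-1,-0.1,0,0,0,0,0],
    [-1,0,0,0,0,0,0]
  ]
}}

```text
clock: 15.6
ee_pos: [0.4775, -0.1519, 0.1233]
eef_rot: [0.68, 0.733, 0.001, -0.001]
ft_force: [-1.2, 7.3, 1.6]
gripper_width: 0.0001
grasp_force: 3.4
```

Call:
{"api": "jog_arm", "payload": {
  "steps": [
    [-1,0.3,0,0,0,0,0],
    [-1,0.7,0,0,0,0,0],
    [-1,0.5,0,-1,0,0,0],
    [-1,0,0,-3,0,0,0],
    [-1,0,0,-4,0,0,0],
    [-1,-3,0,-4,0,0,0],
    [-1,-4,0,0,0,0,0],
    [-1,-4,0,0,0,0,0],
    [-1,0,0,0,0,0,0],
    [-1,0,0,0,0,0,0]
  ]
}}

```text
clock: 16.6
ee_pos: [0.4844, -0.2488, 0.2435]
eef_rot: [0.681, 0.732, 0.0, -0.0]
ft_force: [-0.1, 1.3, -0.8]
gripper_width: 0.0003
grasp_force: 0.0
```

```bash
python3 look.py w10; python3 - <<'E'
from h import *
c='top'
if 1:
    im,d,W,o=cloud(c)
    for t in ['sample_jar_2','sample_jar_0','petri_dish_0','small_carton_1','tape_roll','weight_100g']:
        for r in ctrl.cut_out(t,c)[:2]:
            k=r['pixels']&(d>0); print(t,round(r['confidence'],2),r['pixel'],np.median(W[k],0).round(3))
E
```

```text
0.1 25994 [ 478.4 -172.4] [112.5 153. ] 4.14 [ 0.478  -0.159   0.1149]
0.128 719 [ 478.1 -168.8] [45.4  7.7] 4.19 [ 0.4785 -0.1687  0.1415]
16.6 [ 0.4844 -0.2488  0.2435] [-0.05  1.26 -0.84] 0.0003280863977972111 toolx deg 94.1 z [ 0.e+00  3.e-04 -1.e+00]
sample_jar_2 0.65 [286.2, 232.0] [ 0.451 -0.001  0.066]
sample_jar_2 0.62 [164.6, 239.2] [0.432 0.317 0.045]
sample_jar_0 0.65 [286.2, 232.0] [ 0.451 -0.001  0.066]
sample_jar_0 0.62 [164.6, 239.2] [0.432 0.317 0.045]
petri_dish_0 0.79 [259.7, 239.5] [0.44  0.08  0.002]
tape_roll 0.57 [161.5, 248.8] [0.425 0.309 0.044]
weight_100g 0.63 [168.2, 190.8] [0.579 0.335 0.024]
weight_100g 0.53 [259.1, 240.2] [0.441 0.082 0.002]
```

View pics/w10.png

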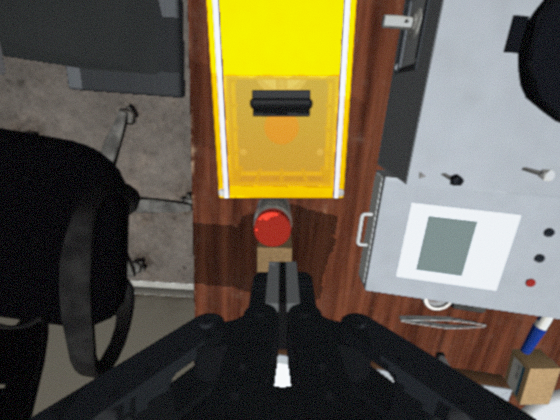

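Tab (281,102) now measures y = -0.1687 against -0.168 predicted for closed. The plate covers the window, the jar and box stand in place, and the arm is clear at z = 0.24.

```bash
python3 -c "
from station import ctrl
print(ctrl.sign_off())"
```

```text
the job is handed in; nothing more can be done
None
```

I opened the shutter to its stop, pressed the lever to its end stop (peak about 20 N on it), pushed the shutter closed again, moved the arm clear and handed the job in; the verdict was not shown.

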